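# Lock a profile into the deburring jig through its L-shaped gate

### The arm

A 6-joint arm with a two-finger parallel gripper is mounted at the origin on the work surface. World frame = base frame: x ahead of the robot, y to its left, z up, the work surface at z = 0. Lengths are in m, angles in rad, forces in N, time in s.
With the tool pointing down it reaches from about 0.325 to 0.9 m from the base axis. Payload 6.1 kg.
Tool frame: the origin (TCP) lies at the very end of the fingers, on their centre line; the grasp point (between the pads) lies 19 mm behind it (r.pinch_z is the distance from the TCP to the grasp point, in m); z points along the fingers, y is the direction in which the jaws open and shut (so a half turn about z gives the same grasp; the last joint's range is limited). The gripper opens to 87 mm and grips with 3 to 60 N. Pads are 19 mm wide; open, the fingers measure 117 mm over their backs; the gripper's body (75 mm by 190 mm) begins 51 mm behind the grasp point.
Start: joints at [-1.314, 0.22, 1.526, -0, 1.395, -0.126], TCP at [0.233, -0.58, 0.183] pointing down, gripper open.
Joint ranges: [-2.98, 2.98], [-0.91, 2.08], [0.09, 2.57], [-1.24, 4.39], [0.2, 2.65], [-2.68, 2.68]. Speed limits (rad/s): [2.57, 2.57, 3.01, 3.14, 3.14, 3.14].

### API

Orientations are given as a unit quaternion [w, x, y, z].
In Python, from cell import r gives the robot as it stands. The module is installed in compiled form; this text tells all that it offers. Calls block until the motion is done:
- r.movep(position, orientation): joint-space move of the TCP to a pose.
- r.move_linear(position, frame=None, rate=0.15, guard=None): straight line of the TCP; frame=None keeps the orientation; rate is the mean speed in m/s. With guard (N) it stops when the force on the tool has changed by that much, and returns True; else False.
- r.set_joints(angles): joint-space move.
- r.release() and r.gripper_close(grip_force=None): open the fingers fully, or close them until they stop; grip_force is the grip in N (None keeps the last).
- r.pause(seconds).
- r.solve_ik(position, orientation): joint angles nearest the present ones, or None.
- r.capture(name): name is "scene" or "side" or "wrist"; returns the picture (480x640x3 uint8, red, green, blue); there is no depth.
- r.camera_params(name): a dict with "fovy" (degrees; the focal length in pixels is half the picture's height over the tangent of half this angle, whatever the lens; pixels are square), "cx", "cy" (the principal point, pixels), "R" (3x3) and "t" (3): a world point X has camera coordinates R X + t. Camera axes: x right, y down, z forward; pixel columns grow to the right and rows downward; lengths in m; the calibration is good to about 2 mm. The wrist camera is an equidistant fisheye: a pixel r from the principal point sees the ray r / f radians off the axis. A picture is of the moment at which its call begins: read the wrist's pose just before it. camera_params takes no time and is no camera call; for the wrist camera it gives the pose at the moment of the call.
A pose or a line that the arm cannot do raises r.PlanningError and nothing moves.
- r.hand_in(): hands the job in, once; it reports no verdict.
Trained networks look in the newest picture that a camera, given by its name, has taken for a name from the list of things; names that differ only in an ending like _2 or _b are one class to them, and where a whole thing is asked for, a point or a joint stands for the part that bears it (a point fixed in the world has none). Each returns a list of dicts, best first, with "p" (0 to 1); they miss things now and then, are a little off and sometimes report something else, mostly with a low value. They report only what shows in the picture. A call takes as long as a camera call. They do not tell look-alikes from the thing itself.
- r.look_for(thing, camera): "centre" ([column, row] in pixels, amid what is visible of it).
- r.regions_of(thing, camera): "pixels" (480x640 bool, what is visible of it) and "centre" ([column, row] in pixels, amid what is visible of it).
Readings, each from a call of its own:
- r.current_clock(): time.
- r.current_qpos(): joint angles.
- r.current_joint_velocities(): joint speeds.
- r.current_tau(): joint torques, N m.
- r.current_tcp_pos(): TCP position.
- r.current_tcp_rot(): TCP orientation.
- r.current_force(): force on the tool from outside, world axes, zero at the start.
- r.current_moment(): the same for the moment, N m.
- r.current_finger_gap(): opening from 0.0 (shut) to 1.0 (fully open).
Only numpy, scipy, OpenCV 4.12 (cv2) and the standard library are available. Lean on these libraries where they do the work, as an engineer would, in place of code of your own. Each camera call takes 0.05 s, during which the arm holds its last target.

### The job

Close the deburring jig on the aluminium profile: with the fingertips, push the black knob along the long leg of the L-shaped slot as far as the corner, so that the jaw moves the profile up to the fence, then push it sideways to the very end of the short leg, where it locks. Only push the knob: do not lift it or the profile, and leave everything else on the bench where it is.

Things in the scene. Friction and masses are not known exactly. Their poses are not given: they have to be found in the camera images.
- jig: fixed steel deburring jig on the bench. Origin on the bench straight below the start of the L-slot; +x along the slot's long leg towards the fence, +y along the short leg, z up. Steel gate plate with the slot: x -30 to 95 mm, y -34 to 69 mm, top 55 mm above the bench. Beyond it a 12 mm thick base carries the profile, up to a fence at x = 200 mm (40 mm high, y -85 to 120 mm).
- slot_start (a point): point on the plate's top face at the start of the long leg: where the pin's axis is at jaw = 0
- slot_corner (a point): point on the plate's top face where the two legs of the slot meet at a right angle: 60 mm along the jig's +x from slot_start. The slot is 14 mm wide, the pin 12 mm
- slot_end (a point): point on the plate's top face where the pin's axis stands when pushed fully to the closed end of the short leg: 37 mm along the jig's +y from slot_corner
- knob_top (a point): centre of the top of the black knob on the follower pin: an upright cylinder 28 mm across, from 60 to 95 mm above the bench (5 mm clear of the plate); below it a 12 mm steel pin goes down into the slot. It does not tilt, is dragged with about 2 to 6 N and stays where it is left. It is loose upwards: it could be pulled out of the slot, which is wrong
- jaw (a joint): travel (m) of the jaw, which carries the pin, along the jig's +x: 0 at the slot's start, about 0.060 (0.059 to 0.061) with the pin at the corner or in the short leg. The jaw is an aluminium plate under the gate plate, whose upright face, 99 mm wide and up to 38 mm above the bench, pushes the profile towards the fence
- cross (a joint): travel (m) of the pin across the jaw, along the jig's +y: about 0 (+-0.001) in the long leg, 0.037 at the end of the short leg
- knob (a joint): height (m) by which knob and pin are lifted: 0 when seated as it should be
- profile: loose piece of square-cut aluminium tube lying across the jig's base between the jaw and the fence: 30 mm (its x) by 240 mm (its y) by 25 mm high. Origin at the centre of its underside. When home against the fence its origin is at x = 185 mm in the jig's frame; the locked jaw leaves up to 3 mm of play
- jar: bystander: closed grey jar with a steel cap, 52 mm across, 65 mm tall; origin at the centre of its underside
- wrench: bystander: steel wrench 170 mm long lying flat along its x axis; origin under its middle
- offcut: bystander: upright offcut of square aluminium tube, 30 x 30 x 70 mm tall; origin at the centre of its underside
- file: bystander: flat file with a wooden handle, 270 mm long, 24 mm wide, lying along its x axis, under 25 mm high, handle to -x; origin on the table under the blade
- grinder: bystander: straight hand-held grinder with a blue body, 300 mm long, about 45 mm high, lying along its x axis, tip to +x; origin on the table under its middle
- tub: bystander: open yellow plastic tub 150 x 110 x 55 mm; origin at the centre of its underside
- dish: bystander: small round steel dish, 90 mm across, 35 mm high; origin at the centre of its underside
Not all that is in view belongs to the job. Leave any turquoise or yellow look-alike of the profile alone.

How it is judged:
By the outcome, as a careful person would: the job done as asked, in the order asked, and still so for the second after the job is handed in, with the robot touching nothing.
It also fails if it takes over 53 s, if anything falls off the work surface, if the arm or the gripper's body presses on something with over 40 N, if the wrist force passes 120 N, or if a joint passes its speed limit or range.

## Working session

There is one attempt and no reset: what is moved stays moved. The work goes in short steps, each a Python script; the robot and the scene stay as the last script left them, time stands still between calls to the robot, and variables do not carry over. Pictures are saved under pics/ and viewed, and the job is handed in when it is done.

```bash
mkdir -p pics; ls; python3 - <<'E'
from cell import r
import cv2
for n in ["scene","side","wrist"]:
    im=r.capture(n); cv2.imwrite(f"pics/a_{n}.png",im[:,:,::-1])
    p=r.camera_params(n); print(n,p)
    for t in ["knob_top","jig","profile"]:
        print(t,[(round(d['p'],2),[round(float(c)) for c in d['centre']]) for d in r.look_for(t,n)][:4])
print(r.current_clock(), r.current_tcp_rot(), r.current_tcp_pos())
E
```

```text
pics
scene {'fovy': 42.73056879203387, 'cx': 319.05264365573026, 'cy': 238.74325318654354, 'R': array([[-0.57306361,  0.81950223,  0.00376793],
       [ 0.57341828,  0.4042577 , -0.71257785],
       [-0.58548235, -0.40619183, -0.70158293]]), 't': array([ 0.2517213 , -0.23350555,  1.73388654])}
knob_top [(0.52, [296, 229])]
jig [(0.73, [279, 271]), (0.57, [294, 230])]
profile [(0.78, [453, 249]), (0.71, [484, 351]), (0.58, [256, 295])]
side {'fovy': 47.80444835168184, 'cx': 324.71038633781836, 'cy': 236.31348061396938, 'R': array([[-0.93180343, -0.36265813, -0.01488137],
       [-0.16800204,  0.46727736, -0.86800183],
       [ 0.32174165, -0.80630698, -0.49633795]]), 't': array([0.5108566 , 0.12956063, 1.23692459])}
knob_top [(0.63, [350, 220])]
jig [(0.62, [327, 243])]
profile [(0.93, [261, 364]), (0.72, [406, 332]), (0.58, [286, 237])]
wrist {'fovy': 65.70646984690485, 'cx': 318.1931368077492, 'cy': 235.42579384953493, 'R': array([[ 3.73217423e-01, -9.27743662e-01, -6.72036878e-04],
       [-8.91860308e-01, -3.58981411e-01,  2.75168199e-01],
       [-2.55526802e-01, -1.02098203e-01, -9.61395866e-01]]), 't': array([-0.62532329, -0.03322279,  0.39135168])}
knob_top []
jig []
profile []
0.6 [1.09054201e-05 9.81740796e-01 1.90223577e-01 4.03298001e-06] [ 0.23344348 -0.57976743  0.1826548 ]
```

View pics/a_scene.png

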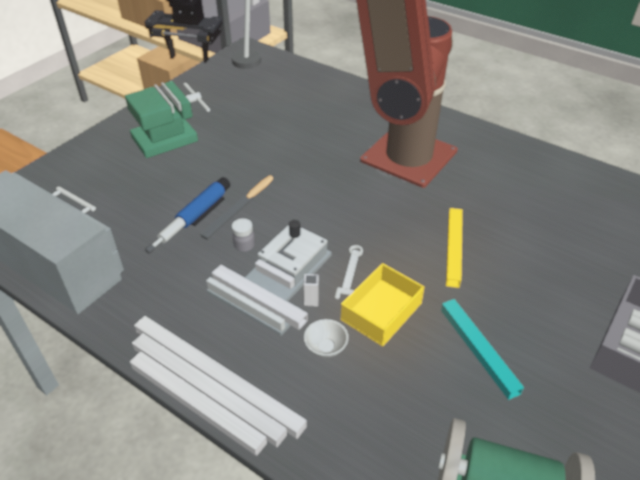

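View pics/a_side.png

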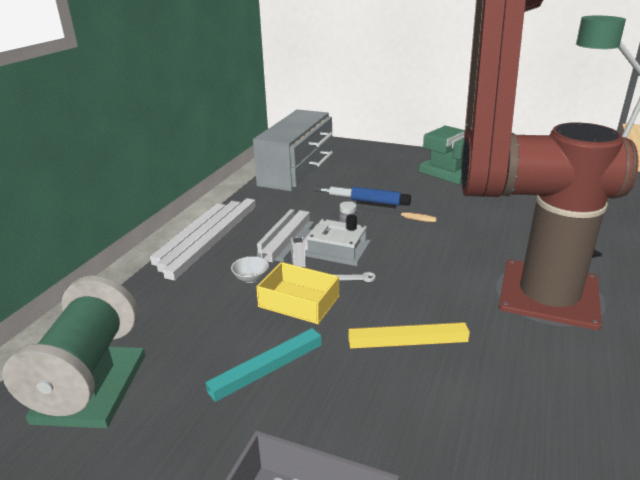

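The scene picture shows the jig at about (290,255), with the black knob at (295,228) on its plate. The profile is at about (256,297) next to the fence. The side view has the knob at (351,222). I'll triangulate the knob and zoom in on it.

```bash
cat > h.py <<'E'
import numpy as np, cv2
from scipy.optimize import least_squares
def f(p): return 240/np.tan(np.radians(p['fovy'])/2)
def proj(p,X,fish=False):
    X=np.atleast_2d(X); c=X@p['R'].T+p['t']; F=f(p)
    if fish:
        rr=np.hypot(c[:,0],c[:,1]); th=np.arctan2(rr,c[:,2]); s=F*th/np.maximum(rr,1e-9)
    else: s=F/c[:,2]
    return np.stack([p['cx']+s*c[:,0],p['cy']+s*c[:,1]],1)
def ray(p,uv,fish=False):
    F=f(p); d=np.array([(uv[0]-p['cx'])/F,(uv[1]-p['cy'])/F])
    if fish:
        th=np.hypot(*d); v=np.array([*(d/max(th,1e-9)*np.sin(th)),np.cos(th)])
    else: v=np.array([*d,1.])
    return -p['R'].T@p['t'], p['R'].T@v
def atz(p,uv,z,fish=False):
    o,d=ray(p,uv,fish); return o+d*(z-o[2])/d[2]
E
python3 - <<'E'
from cell import r
from h import *
for n,uv in [("scene",(295,223)),("side",(351,216))]:
    p=r.camera_params(n); print(n,atz(p,uv,.095), atz(p,uv,.055))
    im=cv2.imread(f"pics/a_{n}.png")
    c=im[200:335,200:360] if n=="scene" else im[180:300,240:400]
    cv2.imwrite(f"pics/z_{n}.png",cv2.resize(c,None,fx=4.5 if n=="scene" else 5,fy=4.4,interpolation=cv2.INTER_CUBIC))
E
```

```text
scene [ 0.48676689 -0.03400094  0.095     ] [ 0.45295409 -0.0602617   0.055     ]
side [ 0.48886064 -0.03546745  0.095     ] [ 0.51321433 -0.10792725  0.055     ]
```

View pics/z_scene.png

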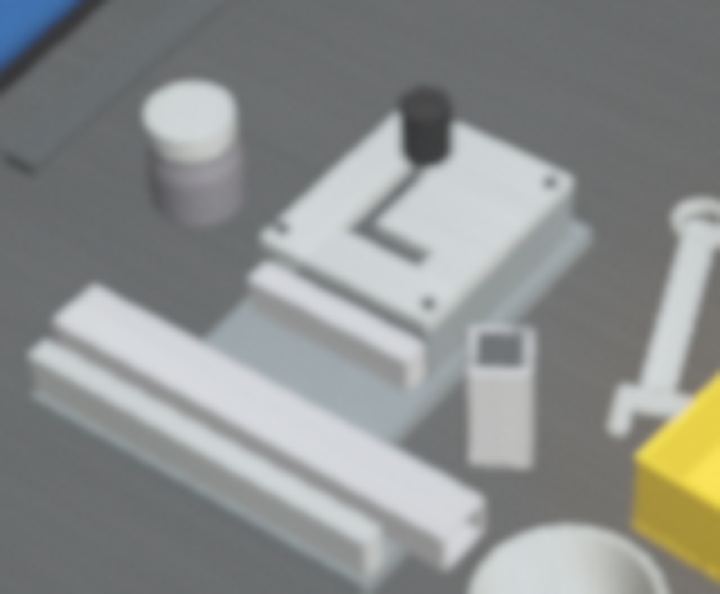

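View pics/z_side.png

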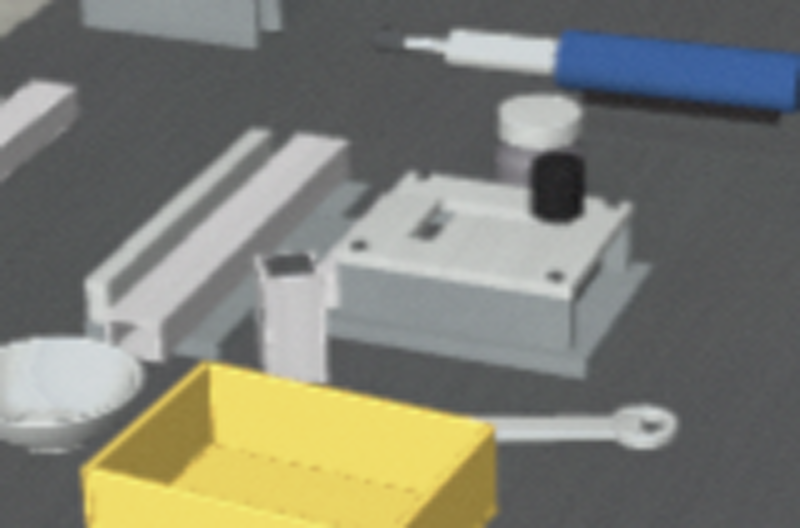

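```bash
python3 - <<'E'
from cell import r
from h import *
p=r.camera_params("scene")
k=lambda u,v:(200+u/4.5,200+v/4.4)
C=[atz(p,k(*c),.055) for c in [(575,180),(430,330),(262,238)]]
print(np.round(C,4)); print([np.linalg.norm(C[1]-C[0]),np.linalg.norm(C[2]-C[1])])
d=C[1]-C[0]; print(np.degrees(np.arctan2(d[1],d[0]))); d=C[1]-C[2]; print(np.degrees(np.arctan2(d[1],d[0]))-90)
q=r.current_tcp_rot(); P=r.current_tcp_pos()
r.gripper_close(10)
r.move_linear([P[0],P[1],.30])
# keep tool down, above and behind the jig
r.movep([0.45,-0.05,.33],q)
print(r.current_clock(),r.current_qpos())
pw=r.camera_params("wrist"); im=r.capture("wrist"); cv2.imwrite("pics/w1.png",im[:,:,::-1])
print(r.look_for("knob_top","wrist")); print(pw, proj(pw,[[.488,-.035,.095]],True))
import pickle; pickle.dump(pw,open("pw1.pkl","wb"))
E
```

```text
[[ 0.4579  0.0373  0.055 ]
 [ 0.5854  0.0395  0.055 ]
 [ 0.583  -0.0669  0.055 ]]
[np.float64(0.12752028395185958), np.float64(0.10641305312726036)]
0.985706499391616
-1.338457403997495
5.1167 [-2.86444259e-01 -2.55565727e-01  1.72538998e+00 -2.75270649e-04
  1.67198402e+00  9.02654090e-01]
[{'centre': [317.7, 160.2], 'p': 0.94}]
{'fovy': 65.70646984690485, 'cx': 318.1931368077492, 'cy': 235.42579384953493, 'R': array([[ 3.72225067e-01, -9.28142405e-01, -4.18754127e-04],
       [-8.92187106e-01, -3.57929732e-01,  2.75478629e-01],
       [-2.55833282e-01, -1.02166444e-01, -9.61307105e-01]]), 't': array([-0.21496225,  0.3094526 ,  0.64245348])} [[317.44998985 161.01313636]]
```

View pics/w1.png

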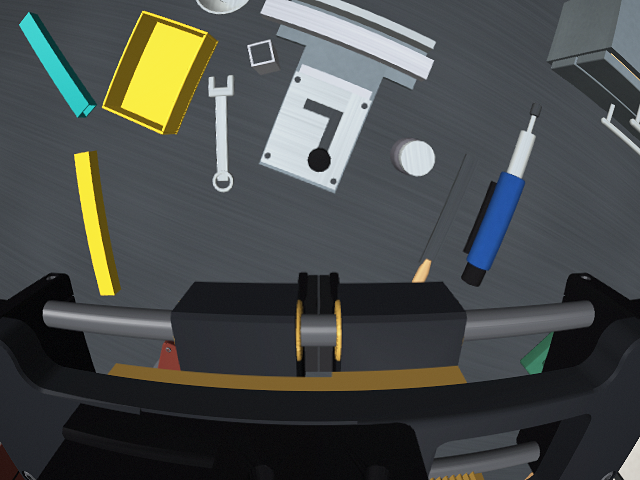

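The wrist picture shows the knob at (318,160). The plate corners are near (301,64), (374,97), (336,192) and (259,164), and the short leg runs left towards (305,103). I'll fit the jig pose.

```bash
python3 - <<'E'
from h import *
import pickle
p=pickle.load(open("pw1.pkl","rb"))
im=cv2.imread("pics/w1.png")
c=im[40:210,240:400]; cv2.imwrite("pics/w1z.png",cv2.resize(c,None,fx=3.5,fy=3.5,interpolation=cv2.INTER_CUBIC))
m=np.array([[95,69,55],[95,-34,55],[-30,-34,55],[-30,69,55],[0,0,95]])/1e3
uv=np.array([[301,64],[374,97],[336,192],[259,164],[318,159]],float)
def T(v,m):
    c,s=np.cos(v[2]),np.sin(v[2]); return m@np.array([[c,s,0],[-s,c,0],[0,0,1]])+[v[0],v[1],0]
s=least_squares(lambda v:(proj(p,T(v,m),True)-uv).ravel(),[.488,-.035,0])
print(s.x,s.fun.reshape(-1,2).round(1))
E
```

```text
[ 0.49075776 -0.03705711 -0.01046199] [[-3.   5.1]
 [-0.8  3. ]
 [-0.8 -3.5]
 [ 2.4 -5.2]
 [ 2.   0.5]]
```

View pics/w1z.png

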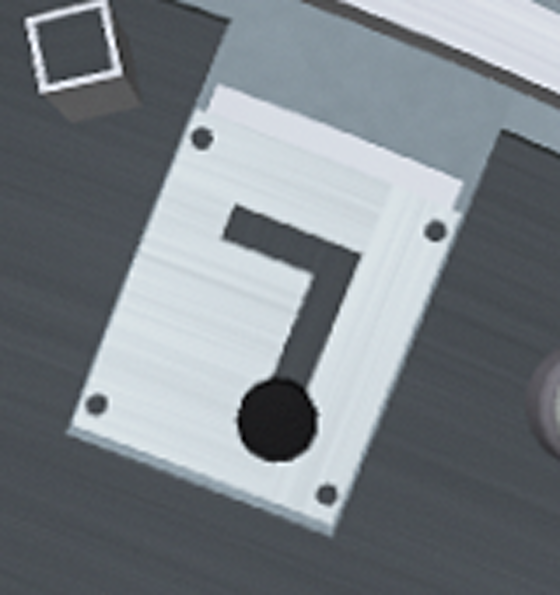

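```bash
cat >> h.py <<'E'
def T(v,m):
    c,s=np.cos(v[2]),np.sin(v[2]); return np.asarray(m)@np.array([[c,s,0],[-s,c,0],[0,0,1]])+[v[0],v[1],0]
E
python3 - <<'E'
from h import *
import pickle
p=pickle.load(open("pw1.pkl","rb"))
m=np.array([[95,69,55],[95,-34,55],[-30,-34,55],[-30,69,55],[0,0,95],[67,-7,55],[67,43.5,55],[53,43.5,55],[53,7,55]])/1e3
z=np.array([(192,108),(460,212),(330,530),(69,430),(278,418),(360,255),(237,205),(222,239),(314,272)])
uv=z/3.5+[240,40]-0.35
s=least_squares(lambda v:(proj(p,T(v,m),True)-uv).ravel(),[.488,-.035,0])
print(s.x,s.fun.reshape(-1,2).round(1))
E
```

```text
[ 0.48856949 -0.03636414  0.00621915] [[ 0.9  0.3]
 [-0.   0.2]
 [ 0.6 -1.5]
 [ 1.  -1.3]
 [-0.4  1.9]
 [ 0.7 -0.3]
 [-1.3 -0.4]
 [-1.1 -0. ]
 [-0.5  0.9]]
```

Jig pose comes out as (0.488, −0.036), yaw about 0. It agrees with the triangulated knob and the residuals are under 2 px. Next I'll push along the long leg.

```bash
cat > go.py <<'E'
from h import *
V=[.4882,-.0362,.006]
def W(x,y,z): return list(T(V,[[x/1e3,y/1e3,z/1e3]])[0])
import math
a=V[2]/2   # Rz(yaw)*Rx(pi)
Q=[0.0,math.cos(a),math.sin(a),0.0]
E
python3 - <<'E'
from cell import r
from go import *
print(r.solve_ik(W(-36,0,68),Q), r.current_finger_gap())
r.movep(W(-38,0,140),Q)
r.move_linear(W(-38,0,68),rate=.12)
print(r.current_tcp_pos(),r.current_force(),r.current_clock())
g=r.move_linear(W(-15,0,68),rate=.03,guard=1.5)
print(g,r.current_tcp_pos(),r.current_force(),r.current_clock())
for n in ["scene","side","wrist"]:
    im=r.capture(n); cv2.imwrite(f"pics/b_{n}.png",im[:,:,::-1])
S=cv2.imread("pics/b_scene.png")[180:310,210:370];D=cv2.imread("pics/b_side.png")[150:280,260:420]
cv2.imwrite("pics/b.png",cv2.resize(np.hstack([S,D]),(800,325),interpolation=cv2.INTER_CUBIC))
E
```

```text
[-2.54491674e-01 -7.80513782e-02  2.06823920e+00 -4.44089210e-16
  1.15140483e+00  1.31030465e+00] 0.0040433911490838316
[ 0.45117362 -0.03670835  0.06905145] [-0.08137791 -1.36758726  0.44143821] 6.75
False [ 0.47298415 -0.03623955  0.06784169] [-0.56205633  0.21694962  0.07901649] 7.6667
```

View pics/b.png

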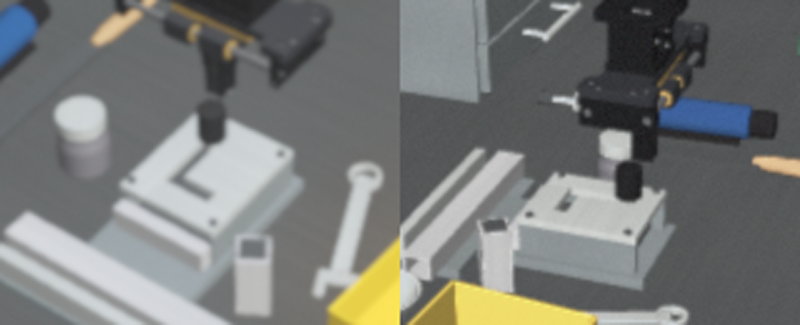

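View pics/b_wrist.png

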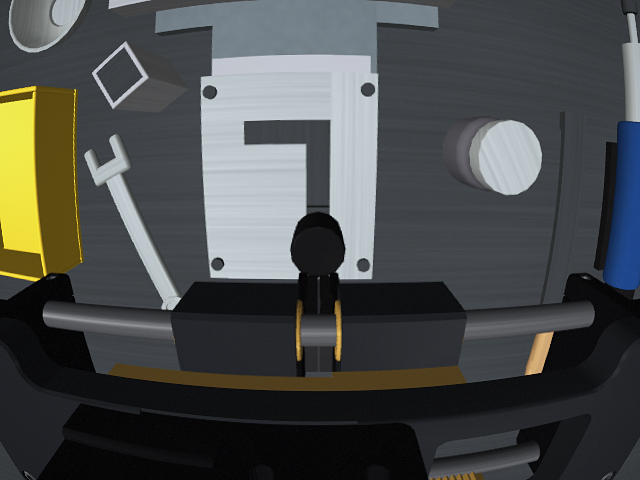

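The fingers are centred behind the knob (wrist view: knob at (318,245), fingers at about (319,310)) and just about at contact. I'll push on to the corner.

```bash
cat > snap.py <<'E'
from cell import r
from go import *
def snap(k):
    for n in ["scene","side","wrist"]:
        cv2.imwrite(f"pics/{k}_{n}.png",r.capture(n)[:,:,::-1])
    S=cv2.imread(f"pics/{k}_scene.png")[180:310,210:370];D=cv2.imread(f"pics/{k}_side.png")[150:280,260:420]
    w=cv2.resize(cv2.imread(f"pics/{k}_wrist.png")[:300,:],(533,250))
    top=cv2.resize(np.hstack([S,D]),(800,325),interpolation=cv2.INTER_CUBIC)
    cv2.imwrite(f"pics/{k}.png",np.vstack([top,np.pad(w,((0,0),(0,267),(0,0)))]))
E
python3 - <<'E'
from snap import *
for x in (-5,5,15,25,35,45,52):
    g=r.move_linear(W(x,0,68),rate=.04,guard=18)
    p=np.array(r.current_tcp_pos()); print(x,g,(p-V[:2]+[0] if 0 else p-np.array([V[0],V[1],0])).round(4),np.round(r.current_force(),1),round(r.current_clock(),2))
    if g: break
snap("c")
E
```

```text
-5 False [-0.0048 -0.      0.068 ] [-0.8 -0.4 -0.1] 8.22
5 False [0.0052 0.     0.068 ] [ 0.2 -0.3  0.5] 8.62
15 False [0.0152 0.0001 0.068 ] [0.  0.8 0. ] 9.02
25 False [0.0252 0.0002 0.068 ] [-1.4  0.8 -1.6] 9.42
35 False [0.0352 0.0002 0.068 ] [0.2 0.3 0.1] 9.82
45 False [0.0452 0.0003 0.068 ] [0.4 0.3 0.5] 10.22
52 False [0.0522 0.0003 0.068 ] [ 0.4 -0.5 -0.7] 10.54
```

View pics/c.png

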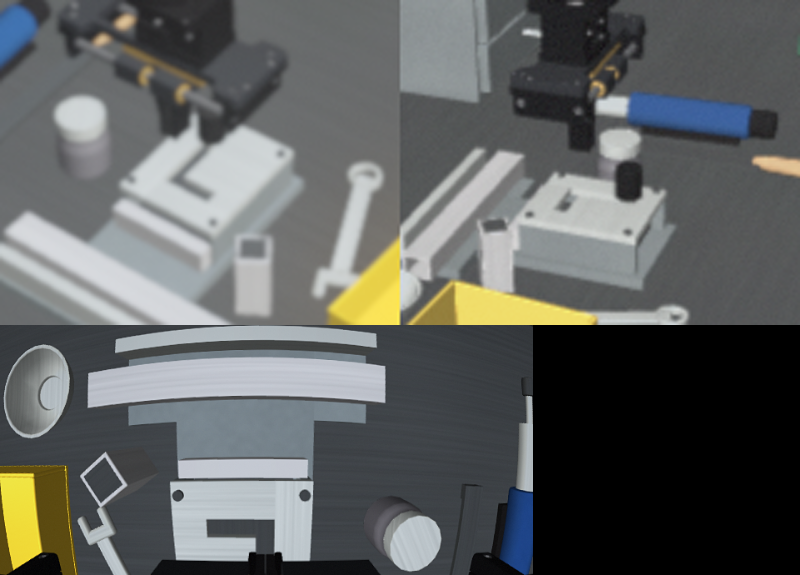

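The knob didn't move (side view: still at about (628,180) in the crop), and I felt no force. So the fingers passed it without contact. I need to know why before moving again.

```bash
python3 - <<'E'
from snap import *
P=np.array(r.current_tcp_pos()); print(P,r.current_finger_gap(),r.current_qpos())
for n in ["scene","side"]:
    p=r.camera_params(n); im=cv2.imread(f"pics/c_{n}.png")
    pts={'tcp':P,'up':P+[0,0,.07],'k0':W(0,0,95),'kb':W(0,0,60),'k60':W(60,0,95)}
    o=(210,140) if n=="scene" else (260,100)
    c=cv2.resize(im[o[1]:o[1]+150,o[0]:o[0]+200],None,fx=4,fy=4,interpolation=cv2.INTER_CUBIC)
    for k,X in pts.items():
        u=(proj(p,X)[0]-o)*4; print(n,k,u.round(),proj(p,X)[0].round(1)); cv2.circle(c,tuple(int(a) for a in u),4,(0,0,255),1); cv2.putText(c,k,tuple(int(a)+5 for a in u),0,.5,(255,0,255))
    cv2.imwrite(f"pics/d_{n}.png",c)
E
```

```text
[ 0.54008327 -0.03586147  0.0679251 ] 0.008727989587357165 [-2.12025207e-01  1.34923719e-01  1.85023305e+00 -9.10839037e-06
  1.15665645e+00  1.35273928e+00]
scene tcp [282. 419.] [280.5 244.6]
scene up [277. 328.] [279.2 221.9]
scene k0 [335. 332.] [293.8 223. ]
scene kb [337. 376.] [294.2 234. ]
scene k60 [271. 393.] [277.8 238.1]
side tcp [289. 488.] [332.3 222.1]
side up [288. 391.] [332.  197.7]
side k0 [365. 464.] [351.3 215.9]
side kb [365. 512.] [351.2 228. ]
side k60 [277. 449.] [329.2 212.3]
```

View pics/d_scene.png

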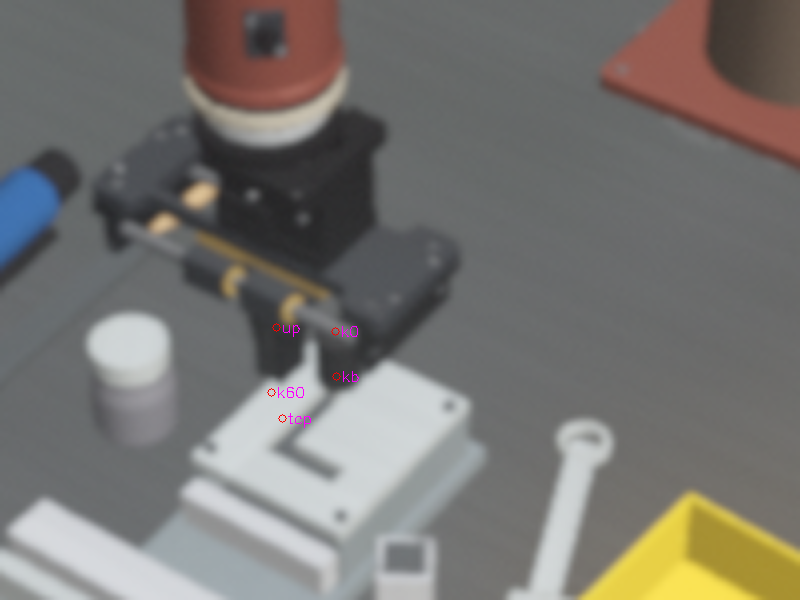

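View pics/d_side.png

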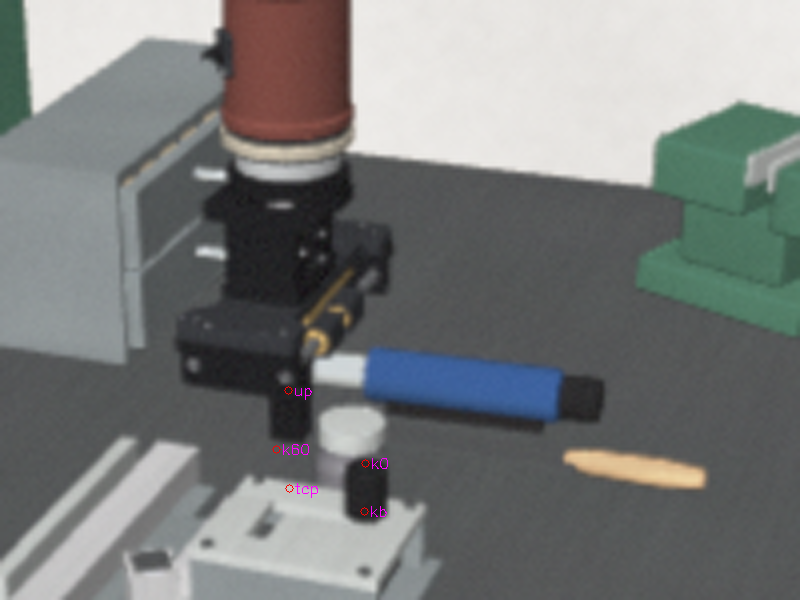

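View pics/c_wrist.png

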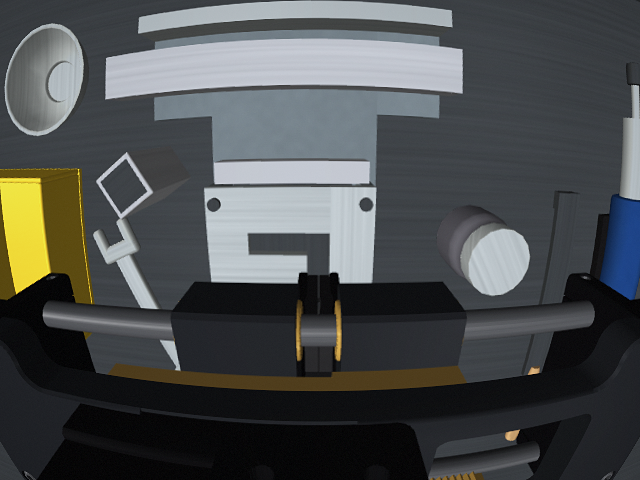

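The fingertips show at crop (290,437) in the side view, but the reported TCP projects to (289,488). Columns agree, so the tips sit about 35 mm higher than the reported TCP. The wrist view and a guarded touch can check this.

```bash
python3 - <<'E'
from snap import *
P=np.array(r.current_tcp_pos()); p=r.camera_params("wrist")
for dz in (0,.019,.035,.05,.07): print(dz,proj(p,P+[0,0,dz],True).round(1), (p['R']@(P+[0,0,dz])+p['t']).round(3))
ps=r.camera_params("side"); pc=r.camera_params("scene")
for dz in (0.03,.035,.04): print(dz,proj(ps,P+[0,0,dz]).round(1),proj(pc,P+[0,0,dz]).round(1))
w=cv2.imread("pics/c_wrist.png")[230:390,230:410]; cv2.imwrite("pics/e_w.png",cv2.resize(w,None,fx=4,fy=3.7,interpolation=cv2.INTER_CUBIC))
r.move_linear(list(P+[0,0,.04])); t=r.current_clock(); r.release(); print(r.current_clock()-t)
snap("e")
E
```

```text
0 [[317.5 264.8]] [-0.     0.017  0.215]
0.019 [[317.4 277.3]] [-0.     0.022  0.197]
0.035 [[317.4 289.7]] [-0.     0.027  0.182]
0.05 [[317.3 303.2]] [-0.     0.031  0.167]
0.07 [[317.2 324.9]] [-0.     0.036  0.148]
0.03 [[332.2 211.8]] [[280.  235.1]]
0.035 [[332.2 210.1]] [[279.9 233.5]]
0.04 [[332.1 208.3]] [[279.8 231.9]]
1.5167000000000002
```

View pics/e_w.png

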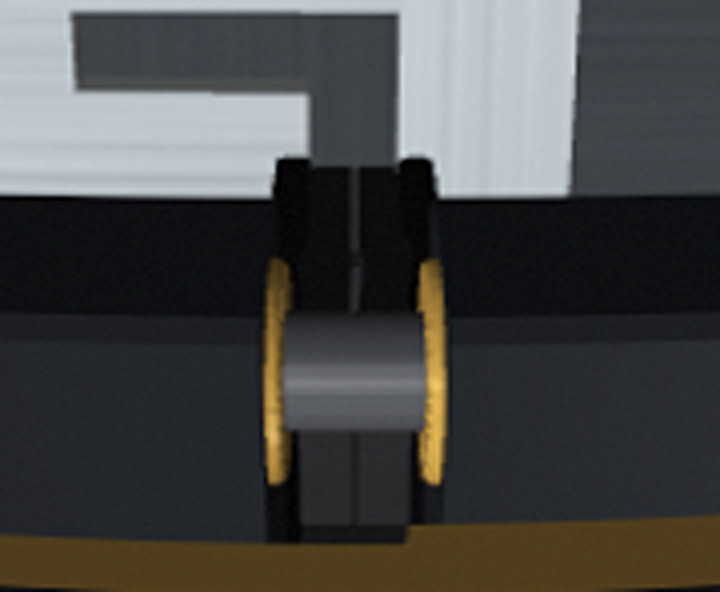

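View pics/e.png

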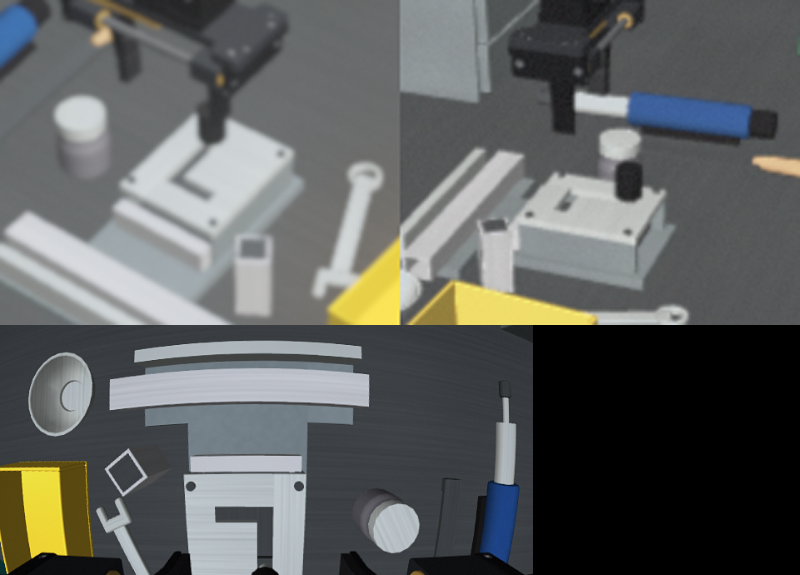

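View pics/e_wrist.png

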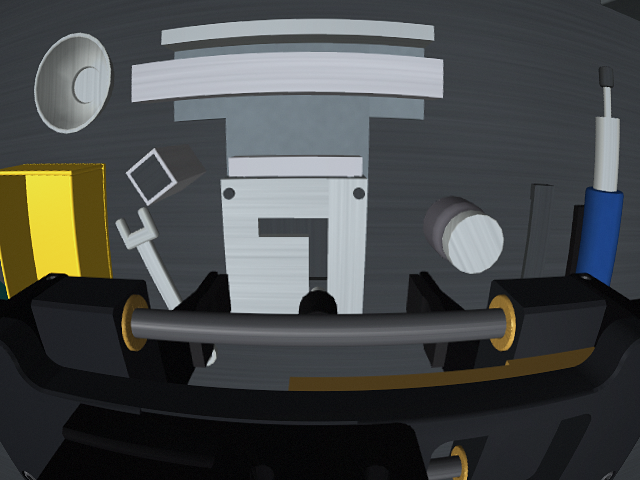

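```bash
python3 - <<'E'
from snap import *
print(r.pinch_z)
P=np.array(r.current_tcp_pos()); R=None; p=r.camera_params("wrist"); ps=r.camera_params("side"); pc=r.camera_params("scene")
print(P)
for h in (0,.02,.03,.035,.04):
    print(h,"side near finger tip",proj(ps,P+[0,.051,h]).round(1),"scene",proj(pc,P+[0,.051,h]).round(1),proj(pc,P+[0,-.051,h]).round(1),"wrist",proj(p,P+[.0095,.0435,h],True).round(1))
w=cv2.imread("pics/e_side.png")[130:230,270:390];cv2.imwrite("pics/f1.png",cv2.resize(w,None,fx=6,fy=6,interpolation=cv2.INTER_CUBIC))
w=cv2.imread("pics/e_scene.png")[150:260,220:340];cv2.imwrite("pics/f2.png",cv2.resize(w,None,fx=5,fy=5,interpolation=cv2.INTER_CUBIC))
E
```

```text
0.0187
[ 0.54009019 -0.03585772  0.10791894]
0 side near finger tip [[324.9 217.1]] scene [[298.4 241.2]] [[261.8 222.8]] wrist [[242.7 248.7]]
0.02 side near finger tip [[324.8 209.9]] scene [[298.2 234.6]] [[261.2 216.2]] wrist [[235.5 260.4]]
0.03 side near finger tip [[324.7 206.3]] scene [[298.1 231.3]] [[260.9 212.9]] wrist [[231.4 267. ]]
0.035 side near finger tip [[324.7 204.4]] scene [[298.1 229.6]] [[260.8 211.2]] wrist [[229.2 270.6]]
0.04 side near finger tip [[324.7 202.6]] scene [[298.  227.9]] [[260.7 209.5]] wrist [[226.9 274.4]]
```

View pics/f1.png

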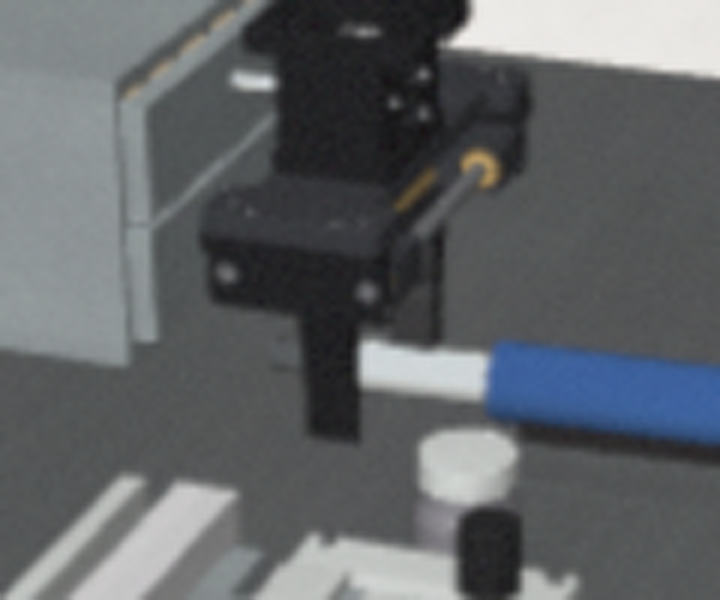

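View pics/f2.png

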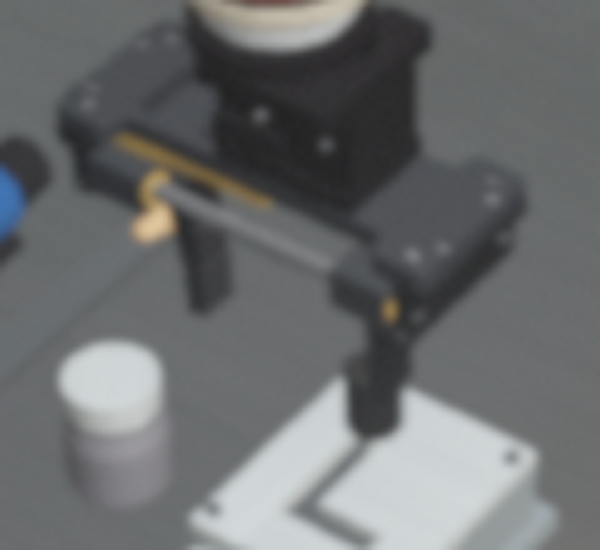

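All three cameras agree. Side tip is at (325.5,203), scene at (261,212) and wrist at row 272. The real finger ends are about 35 mm behind the reported TCP (roughly 32–38 mm), while x and y match. The knob is 35 mm tall, so aiming the true tip at z≈72 mm (reported 37 mm) covers this uncertainty. I'll go back behind the knob, descend with a guard, and check before pushing.

```bash
cat >> go.py <<'E'
H=35.0
def Wt(x,y,z): return W(x,y,z-H)   # z = height of the true finger end
E
python3 - <<'E'
from snap import *
r.gripper_close(20)
r.move_linear(Wt(-42,0,143),rate=.2)
print(r.move_linear(Wt(-42,0,72),rate=.08,guard=6),np.round(r.current_tcp_pos(),4),r.current_force(),r.current_clock())
f0=np.array(r.current_force())
for x in (-32,-26,-22,-18):
    g=r.move_linear(Wt(x,0,72),rate=.03,guard=15)
    print(x,g,np.round(r.current_force(),1),r.current_clock())
snap("g")
E
```

```text
False [ 0.4468 -0.0366  0.0376] [ 0.45578198 -0.94061322 -0.61826849] 15.95
-32 False [ 0.   0.  -0.9] 16.4333
-26 False [0.6 0.5 0. ] 16.7833
-22 False [ 0.3  0.7 -0.2] 17.0667
-18 False [-0.   0.8 -1. ] 17.35
```

View pics/g.png

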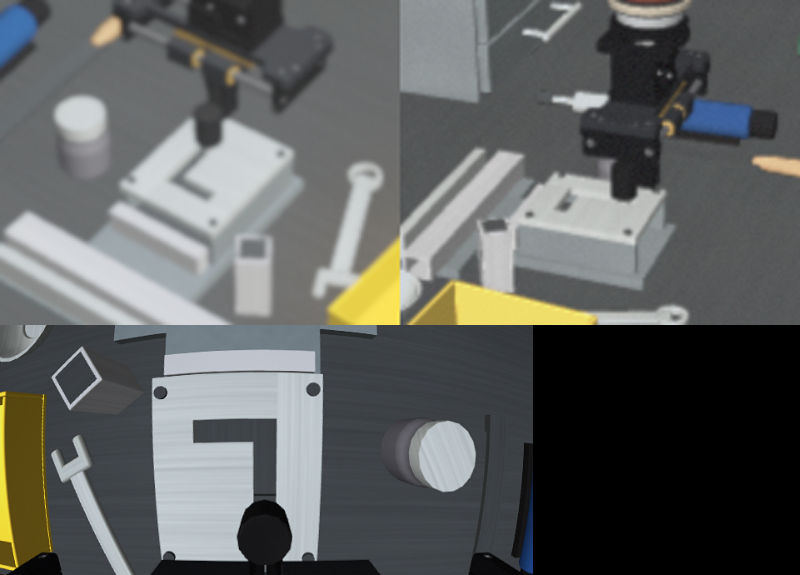

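The fingers are now beside the knob at its height (side crop: finger at (645,170), knob at (624,180)). I'll push on to the corner.

```bash
python3 - <<'E'
from snap import *
for x in (-12,0,34,46):
    g=r.move_linear(Wt(x,0,72),rate=.03 if x>34 else .04,guard=18)
    p=np.array(r.current_tcp_pos()); print(x,g,(p-[V[0],V[1],0]).round(4),np.round(r.current_force(),1),round(r.current_clock(),2))
    if g: break
snap("i")
E
```

```text
-12 False [-0.0115 -0.0001  0.0371] [ 0.2  0.4 -0.3] 17.8
0 False [ 0.0006 -0.      0.037 ] [-0.1  0.3  0.7] 18.25
34 False [0.0342 0.0002 0.037 ] [-1.6 -0.3  0.5] 19.25
46 True [0.0371 0.0004 0.036 ] [-1.4 -1.1  0.8] 19.57
```

View pics/i.png

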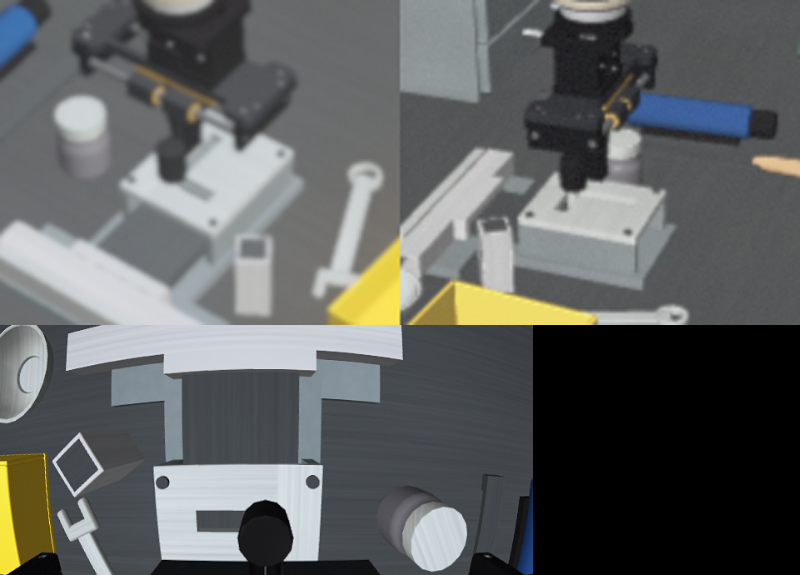

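The guard tripped at x=37.1 mm, with 36.5 expected. The wrist view shows the knob level with the short leg and the jaw and profile up at the fence. I'll back off and go round to the −y side.

```bash
python3 - <<'E'
from snap import *
r.move_linear(Wt(28,0,72),rate=.1)
r.move_linear(Wt(28,0,120),rate=.2)
snap("j0")
r.move_linear(Wt(60.5,-46,120),rate=.2)
print(r.move_linear(Wt(60.5,-46,72),rate=.12,guard=6),np.round(r.current_tcp_pos(),4),round(r.current_clock(),2))
snap("j")
E
```

```text
False [ 0.5487 -0.0814  0.037 ] 21.5
```

View pics/j.png

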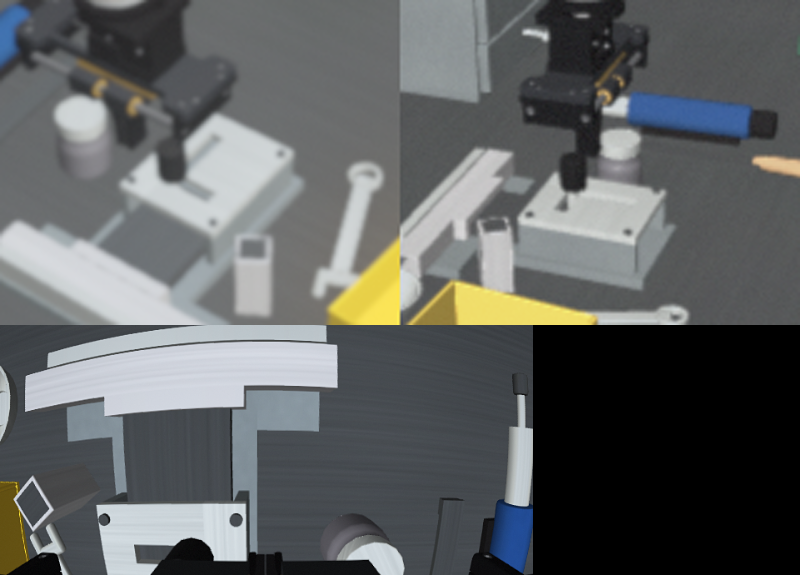

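View pics/j_wrist.png

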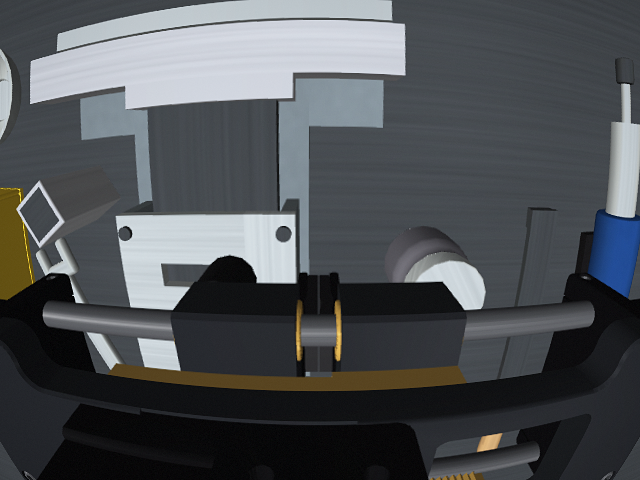

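The knob is still seated at the corner (wrist (229,268)). The fingers are on its −y side, clear of the jar. Now the sideways push.

```bash
python3 - <<'E'
from snap import *
for y in (-24,-4,3,15):
    g=r.move_linear(Wt(60.5,y,72),rate=.035,guard=18)
    p=np.array(r.current_tcp_pos()); print(y,g,(p-[V[0],V[1],0]).round(4),np.round(r.current_force(),1),round(r.current_clock(),2))
    if g: break
snap("k")
E
```

```text
-24 False [ 0.0606 -0.0236  0.037 ] [ 0.  -1.3  0.7] 22.43
-4 False [ 0.0605 -0.003   0.037 ] [ 0.   0.8 -0.6] 23.15
3 False [0.0604 0.0038 0.037 ] [-0.6 -0.7  0.4] 23.5
15 False [0.0604 0.0149 0.0371] [-0.9 -5.5 -0.3] 23.99
```

View pics/k.png

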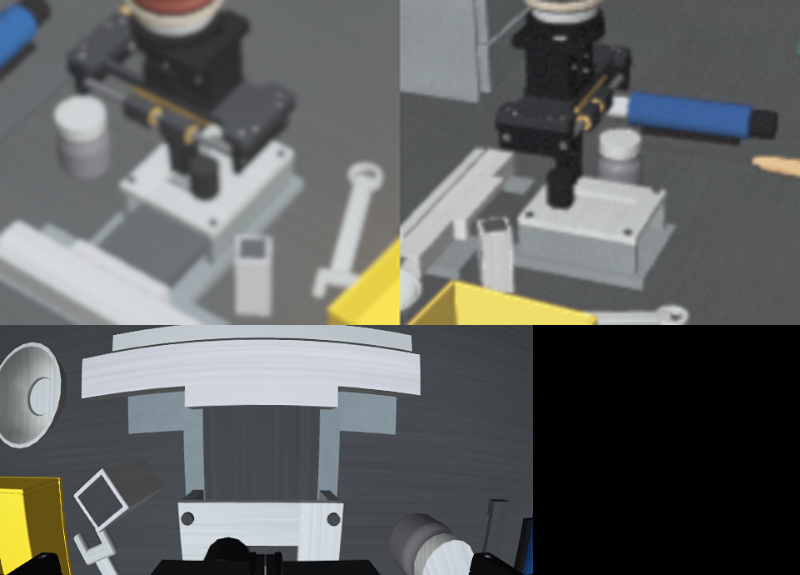

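```bash
python3 - <<'E'
from snap import *
for y in (18,21,25):
    g=r.move_linear(Wt(60.5,y,72),rate=.02,guard=18)
    p=np.array(r.current_tcp_pos()); print(y,g,(p-[V[0],V[1],0]).round(4),np.round(r.current_force(),1),round(r.current_clock(),2))
    if g: break
snap("l")
r.move_linear(Wt(60.5,-8,72),rate=.1)
r.move_linear(Wt(60.5,-8,125),rate=.2)
r.move_linear(Wt(-20,-8,205),rate=.25)
p=r.camera_params("wrist"); snap("m"); d=r.look_for("knob_top","wrist"); print(d)
for e in d: print(atz(p,e['centre'],.09,True)-np.array([V[0],V[1],0]))
print("expected",proj(p,[W(60.3,37,95),W(60.3,30,95)],True),r.current_clock())
w=cv2.imread("pics/m_wrist.png")[0:300,120:520]; cv2.imwrite("pics/m2.png",cv2.resize(w,None,fx=2,fy=2,interpolation=cv2.INTER_CUBIC))
E
```

```text
18 False [0.0605 0.0152 0.0371] [ -1.6 -15.5  -0.9] 24.44
21 False [0.0605 0.0154 0.0372] [ -1.  -24.   -1.5] 24.74
25 False [0.0605 0.0157 0.0374] [ -2.6 -36.9  -2. ] 25.09
[{'centre': [74.3, 159.7], 'p': 0.68}, {'centre': [260.9, 125.2], 'p': 0.66}]
[0.04225115 0.20621212 0.09      ]
[0.06020468 0.03522515 0.09      ]
expected [[257.01990569 125.41062345]
 [266.38478684 125.13151146]] 26.9417
```

View pics/m2.png

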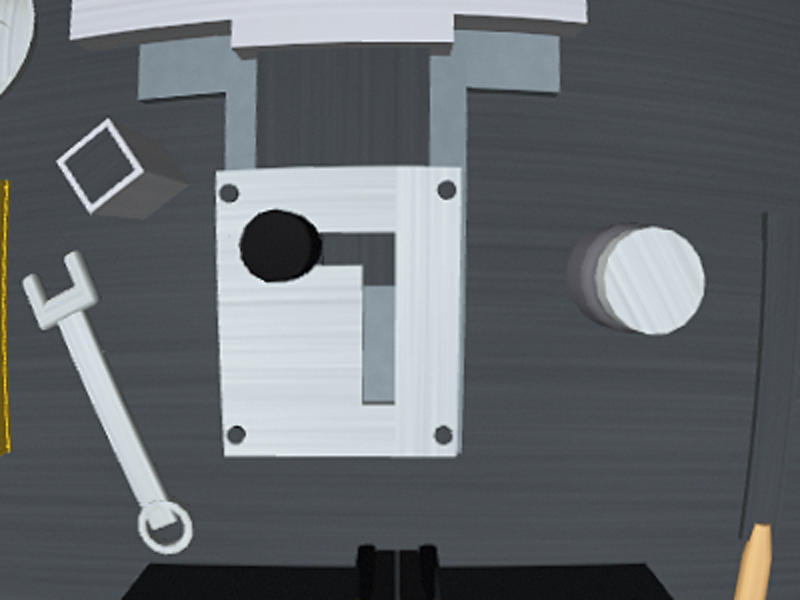

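View pics/m.png

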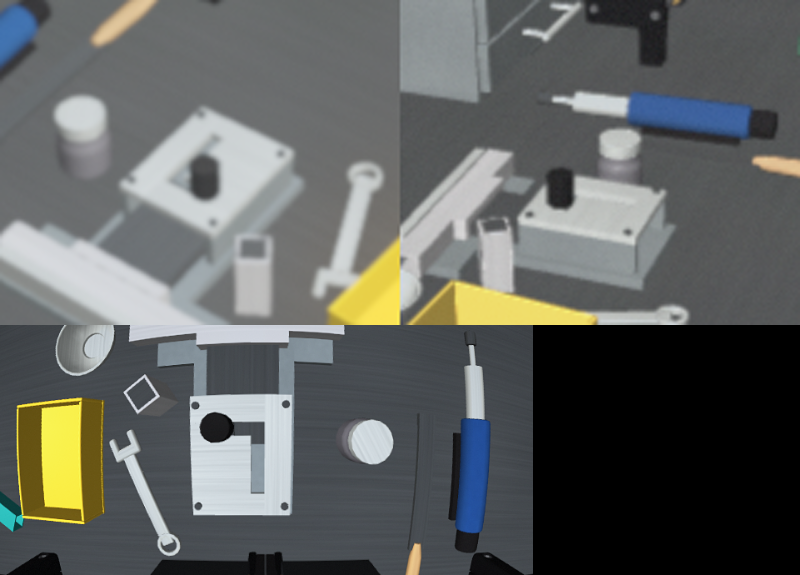

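The side push ended on a hard stop: 37 N with under 0.5 mm of travel. The knob now covers the short leg's end (crop (280,245)). I'll remove the view's bias using the slot and plate edges to check the pin's y, and check the profile against the fence.

```bash
python3 - <<'E'
from snap import *
p=r.camera_params("wrist")
m=np.array([[95,69,55],[95,-34,55],[-30,-34,55],[-30,69,55],[67,-7,55],[-7,-7,55],[-7,7,55],[53,7,55]])/1e3
z=np.array([(216,169),(461,167),(460,457),(224,457),(395,232),(394,405),(362,403),(362,266)]); uv=z/2+[120,0]-.25
s=least_squares(lambda v:(proj(p,T(v,m),True)-uv).ravel(),V); print(s.x,s.fun.reshape(-1,2).round(1))
im=cv2.imread("pics/m_wrist.png"); g=im.max(2); mask=(g<45).astype(np.uint8); mask[:, :230]=0; mask[:,290:]=0; mask[:95]=0; mask[150:]=0
n,l,st,c=cv2.connectedComponentsWithStats(mask); k=1+np.argmax(st[1:,4]); print(st[k],c[k])
# predicted silhouette of the knob
for y in (33,35,37):
    a=np.linspace(0,2*np.pi,60); pts=np.vstack([[[.0603+.014*np.cos(t),y/1e3+.014*np.sin(t),h] for t in a] for h in(.060,.095)])
    q=proj(p,T(s.x,pts),True); print(y,q.min(0).round(1),q.max(0).round(1))
# closer look at fence
w=np.array(W(120,0,300-0)); r.move_linear(w.tolist(),rate=.25); p=r.camera_params("wrist"); cv2.imwrite("pics/n.png",r.capture("wrist")[:,:,::-1]); print(r.current_clock())
print(proj(p,T(s.x,np.array([[.2,.12,.04],[.2,-.085,.04],[.185,0,.025]])),True).round(1))
E
```

```text
[ 0.48877266 -0.03639732  0.00290527] [[ 0.1  1.2]
 [-0.   0. ]
 [-1.8 -0.4]
 [ 0.6 -0.7]
 [ 0.3 -0.1]
 [ 0.6 -0.2]
 [ 0.4  0.7]
 [ 0.  -0.5]]
[ 240  105   41   36 1117] [259.77529096 122.59265891]
33 [244.2 104.9] [285.9 142.5]
35 [241.6 105. ] [283.5 142.5]
37 [238.9 105.1] [281.1 142.6]
27.9083
[[222.6 126.8]
 [387.8 126.2]
 [318.9 136.5]]
```

View pics/n.png

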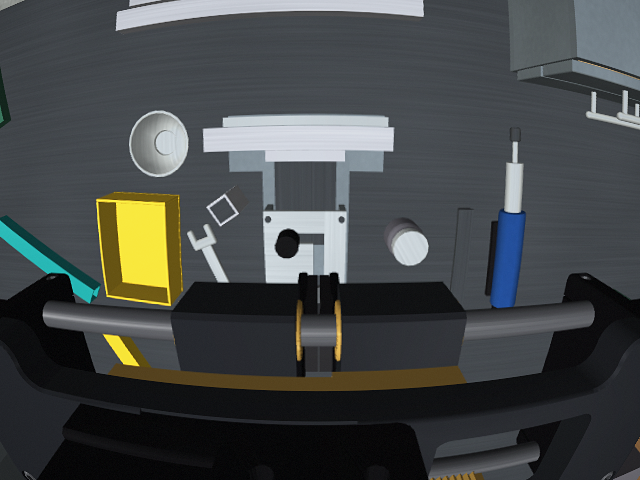

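The knob silhouette spans columns 240–281. That fits a pin at y≈36.5–37 mm, seated at normal height. The profile lies flat along the fence with the jaw behind it, and the bystanders look unmoved. Handing in.

```bash
python3 - <<'E'
from snap import *
print(np.round(r.current_force(),1)); print(r.hand_in(), r.current_clock())
E
```

```text
[-0.3 -0.4  0.1]
the job is handed in; nothing more can be done
the job is handed in; nothing more can be done
```

The jig is closed and the job was handed in just after the 27.9 s reading, inside the 53 s limit. With closed fingertips I pushed the knob along the long leg to the corner, which carried the profile to the fence. I then pushed it sideways to a hard stop at the end of the short leg and withdrew.

**What the last checks showed**
- **Knob position:** its outline in the wrist picture puts the pin at about x = 60 mm and y = 36.5–37 mm. The knob network gave y = 35.2 mm, but I trusted the outline because it was corrected against the plate and slot edges.
- **Seating and profile:** the knob looks seated at its normal height. The profile lies along the fence with the jaw behind it.
- **Bystanders:** by eye, everything else is where it was. I did not measure it.

**What went wrong or disagreed**
- **Missed first push:** the first pass went over the knob without touching it, because the real finger ends are about 35 mm short of the reported TCP in z. All three cameras agreed on this. I corrected for it and repeated the push.
- **Higher force than planned:** the final push was split into short moves, each guarded at an 18 N change, so the force built up to 37 N without tripping. That was fingertip force against the slot's end stop, well under the 120 N wrist limit.

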